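# Turn the condiment row round for the balcony side

## Robot

A 6-joint arm with a two-finger parallel gripper is mounted at the origin on the work surface. World frame = base frame: x ahead of the robot, y to its left, z up, the work surface at z = 0. Lengths are in m, angles in rad, forces in N, time in s.
With the tool pointing down it reaches from about 0.225 to 0.725 m from the base axis. Payload 3.1 kg.
Tool frame: the origin (TCP) lies at the very end of the fingers, on their centre line; the grasp point (between the pads) lies 19 mm behind it (bot.grasp_offset is the distance from the TCP to the grasp point, in m); z points along the fingers, y is the line along which they close (so a half turn about z gives the same grasp; the last joint's range is limited). The gripper opens to 85 mm and grips with 20 to 120 N. Pads are 22 mm wide; open, the fingers measure 114 mm over their backs; the gripper's body (76 mm by 85 mm) begins 54 mm behind the grasp point. The pads swing forward as they close: fully open they stand 13 mm farther back than shut.
Start: joints at [1.175, 0.048, 0.099, 1.622, 0, 1.443], TCP at [0.139, 0.506, 0.231] pointing down, gripper open.
Joint ranges: [-2.91, 2.91], [-0.99, 1.94], [-1.21, 1.42], [-2.12, 2.29], [-1.49, 1.47], [-3.14, 3.14]. Speed limits (rad/s): [2.79, 2.79, 3.14, 3.14, 3.14, 3.14].

## Interface

Orientations are given as [roll, pitch, yaw] about the fixed x, y, z axes, in that order (R = Rz(yaw) Ry(pitch) Rx(roll)).
In Python, from bench import bot gives the robot as it stands.
- The arm moves only by the shell command python3 -m handwheel 'ROWS'. ROWS is a JSON list of rows, 1 to 10 of them, each of 5 numbers: the opening from 0.0 (shut) to 1.0 (fully open), then dx, dy, dz in m, then a turn about the tool's z in rad; each row is the pose to reach, as a shift and turn from the pose commanded when the command began, along the tool's axes at that moment; what a row does not reach only later rows make up. A row lasts 1/12 s, in which the tool goes at most 0.0417 m and 0.125 rad, less where a joint would pass 70% of its speed; a pose out of reach is approached as far as the arm can. The fingers move at their own pace and stop on an object; the grip force is fixed at half the most. Time passes only in rows, so rows that do not move let the fingers close. It prints the time, the measured TCP pose, the force, the opening and the grip force at its end.
- bot.observe(): the state, without advancing time (a new reading comes with each control period).
- bot.get_image(name): name is "scene" or "top" or "wrist"; returns a dict with "img" (480x640x3 uint8, red, green, blue), "depth" (480x640 float32, m along the optical axis (not along the pixel's ray), 0 where there is no reading), "mtx" (3x3 intrinsics, pixels), "eye" and "rotation" of the camera in the world. Camera axes: x right, y down, z forward; pixel columns grow to the right and rows downward; lengths in m; the calibration is good to about 2 mm. A picture is of the moment at which its call begins.
- bot.close_job(): hands the job in; it is judged then, once.
The state is a dict: "time": time; "q": joint angles; "qd": joint speeds; "joint_efforts": joint torques, N m; "tcp_pos": TCP position; "tcp_rot": TCP orientation; "wrist_force": force on the tool from outside, world axes, zero at the start; "ft_torque": the same for the moment, N m; "grip_width": opening from 0.0 (shut) to 1.0 (fully open); "grasp_force": force on a finger pad.
Only numpy, scipy, OpenCV 4.12 (cv2) and the standard library are available. Lean on these libraries where they do the work, as an engineer would, in place of code of your own. Each camera call takes 0.05 s, during which the arm holds its last target. There are 200 camera calls.

## Task

We are going to sit on the other side of the trolley, so move the four containers from the coasters on the wooden board into the chrome stand, in the reverse order: seen from the robot, the one now at the left end of the board goes into the right-end bay of the stand, the next one into the next bay, and so on. Stand each one upright in the middle of its bay, flat on the stand's floor, let go of it, and do not tip any of them over.

Things in the scene. Friction and masses are not known exactly. Their poses are not given: they have to be found in the camera images.
- hex_jar: Hexagonal clear glass jar with a round steel lid, loose, about 0.18 kg. Six-sided glass 46 mm across the flats (53 mm across corners) and 70 mm high, then the 41 mm lid, 84 mm high in all. Two of the flats face along its own +x and -x; grip it across those, on the glass, about 52 mm above its underside. Origin at the centre of its underside, z up.
- pepper_mill: Dark wooden pepper mill, round and slim, loose, about 0.16 kg: foot 50 mm in diameter up to 30 mm, tapering to a straight 38 mm shaft between 45 and 104 mm above the underside, small steel button on top, 120 mm high in all. Grip the shaft about 88 mm above the underside. Origin at the centre of its underside, z up.
- tea_tin: Square plain aluminium tea tin, loose, about 0.13 kg: 48 x 48 mm and 78 mm high, with a slightly smaller (44 mm) square lid, 90 mm high in all. Its sides are square to its own x and y axes; grip it across x about 60 mm above its underside. Origin at the centre of its underside, z up.
- sugar_pot: Squat round white ceramic sugar pot with a ball knob on its lid, loose, about 0.2 kg: 56 mm in diameter with straight sides up to 55 mm, 75 mm high in all. Grip it about 42 mm above its underside. Origin at the centre of its underside, z up.
- board: Wooden board, 90 x 346 mm, 12 mm thick, fixed, nearer or farther than the stand: the four containers start on it, on coasters centred at y = -126, -42, +42, +126 mm, x = 0; which is where varies. Origin at the centre of its underside; y runs along its long side, to the left as the robot sees it (yaw within 0.1 rad).
- stand: Empty chrome stand, 84 x 340 mm, fixed: flat floor 12 mm above the table, thin bars around and between four open bays (5 mm above the floor; each bay 73 x 79 mm inside), centred at y = -126, -42, +42, +126 mm, x = 0. Origin at the centre of its underside; y runs along its long side, to the left as the robot sees it (yaw within 0.1 rad).
- coaster_hex: Square cork coaster, 76 x 76 mm, 6 mm thick, fixed on the wooden board: the one on which the hexagonal jar stands at the start (all four coasters look alike). Origin at the centre of its underside, its top 6 mm above; its axes are parallel to the board's.
- coaster_mill: Square cork coaster, 76 x 76 mm, 6 mm thick, fixed on the wooden board: the one on which the pepper mill stands at the start (all four coasters look alike). Origin at the centre of its underside, its top 6 mm above; its axes are parallel to the board's.
- coaster_tin: Square cork coaster, 76 x 76 mm, 6 mm thick, fixed on the wooden board: the one on which the tea tin stands at the start (all four coasters look alike). Origin at the centre of its underside, its top 6 mm above; its axes are parallel to the board's.
- coaster_pot: Square cork coaster, 76 x 76 mm, 6 mm thick, fixed on the wooden board: the one on which the sugar pot stands at the start (all four coasters look alike). Origin at the centre of its underside, its top 6 mm above; its axes are parallel to the board's.

How it is judged:
By the outcome, as a careful person would: the job done as asked, in the order asked, and still so for the second after the job is handed in, with the robot touching nothing.
It also fails if it takes over 102 s, if anything falls off the work surface, if the arm or the gripper's body presses on something with over 40 N, if the wrist force passes 120 N, or if a joint passes its speed limit or range.

## Working session

There is one attempt and no reset: what is moved stays moved. The work goes in short steps, Python scripts to look and compute and a shell command to move; the robot and the scene stay as the last step left them, time stands still between calls to the robot, and variables do not carry over. Pictures are saved under pics/ and viewed, at most 14 in all, crops included, and the job is handed in when it is done.

```bash
mkdir -p pics; ls
python3 - <<'E'
from bench import bot
import cv2,numpy as np
o=bot.observe();print(o)
for n in("top","scene"):
    d=bot.get_image(n);cv2.imwrite(f"pics/{n}0.png",d["img"][:,:,::-1]);np.savez(f"{n}0.npz",**d);print(n,d["mtx"].tolist(),d["eye"],d["rotation"])
E
```

```text
pics
{'time': 0.0, 'q': array([ 1.17523675e+00,  4.87427876e-02,  9.75631672e-02,  1.62199275e+00,
       -1.90974981e-05,  1.44300567e+00]), 'qd': array([ 9.60694761e-05,  1.26702148e-04,  1.14800281e-03, -1.98536876e-03,
        1.01843849e-03, -1.50126875e-03]), 'joint_efforts': array([-1.17329444e-03, -3.38778591e+01,  3.20016754e+01,  2.04704778e-02,
       -7.71808755e-05, -8.18322093e-06]), 'tcp_pos': array([0.13867702, 0.50571   , 0.23010392]), 'tcp_rot': array([-3.13923355e+00, -2.83868619e-04,  2.87382341e+00]), 'wrist_force': array([-0.17531609,  0.34811555,  0.17216234]), 'ft_torque': array([-0.03971404,  0.01734368, -0.09069548]), 'grasp_force': 0.0, 'grip_width': 0.9961045080794304}
top [[485.2473106028067, 0.0, 331.1995980241331], [0.0, 485.2473106028067, 238.45258230203558], [0.0, 0.0, 1.0]] [ 0.46848844 -0.02208931  0.69357334] [-3.0072052   0.02588782 -1.57999462]
scene [[588.9890014758397, 0.0, 319.54448418376774], [0.0, 588.9890014758397, 242.55765734932368], [0.0, 0.0, 1.0]] [0.76456795 0.38915612 0.78745498] [-2.5576534  -0.00856148  2.6864898 ]
```

View pics/top0.png

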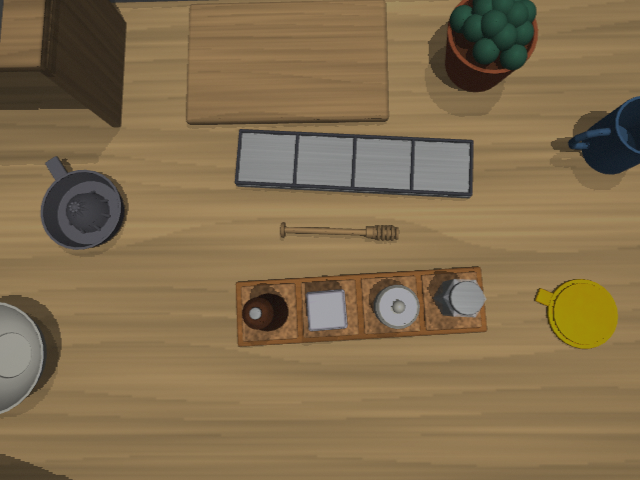

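View pics/scene0.png

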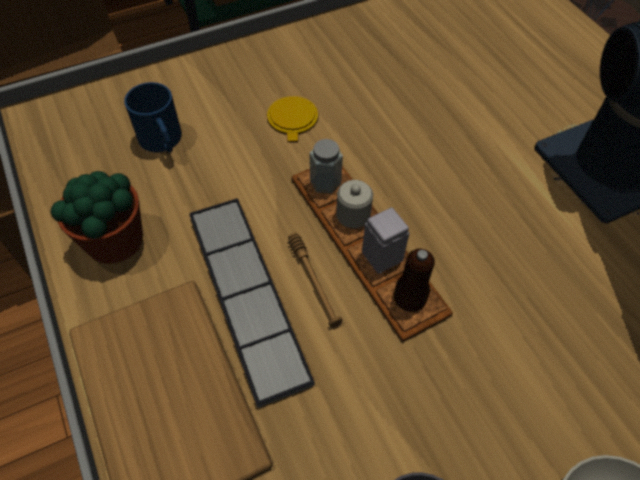

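The top view has image left = +y and image up = +x. The board (rows 270–345) is nearer the robot than the stand (rows 130–195). From the left: mill (262,313), tin (326,310), pot (398,306), hex jar (463,297). The target bays from the right end are therefore mill, tin, pot, hex. The scene view agrees.

```bash
cat > h.py <<'E'
import numpy as np,cv2
from scipy.spatial.transform import Rotation as R
from bench import bot
def ray(d,uv,z):
    uv=np.atleast_2d(uv).astype(float);M=R.from_euler("xyz",d["rotation"]).as_matrix()
    v=np.c_[uv,np.ones(len(uv))]@np.linalg.inv(d["mtx"]).T@M.T
    return d["eye"]+v*((z-d["eye"][2])/v[:,2])[:,None]
def cloud(d):
    h,w=d["depth"].shape;u,v=np.meshgrid(np.arange(w),np.arange(h));M=R.from_euler("xyz",d["rotation"]).as_matrix()
    p=np.stack([u,v,np.ones_like(u)],-1)@np.linalg.inv(d["mtx"]).T*d["depth"][...,None]
    return p@M.T+d["eye"]
E
python3 - <<'E'
from h import *
d=np.load("top0.npz");im=d["img"];hsv=cv2.cvtColor(im,cv2.COLOR_RGB2HSV);P=cloud(d)
print("table z",np.median(P[380:450,250:500,2]))
def rect(m,z,name):
    c=max(cv2.findContours(m,0,2)[0],key=cv2.contourArea);r=cv2.minAreaRect(c);b=cv2.boxPoints(r);q=ray(d,b,z)
    cen=q.mean(0);s=[np.linalg.norm(q[i+1]-q[i]) for i in (0,1)];e=q[1]-q[0] if s[0]>s[1] else q[2]-q[1]
    print(name,cen.round(4),"size",np.round(s,4),"long-axis deg from y",np.degrees(np.arctan(-e[0]/e[1])).round(2),b.round(0).tolist())
# board: reddish, stand: dark/grey
print(hsv[275,262],hsv[342,300],hsv[285,290],hsv[220,150],hsv[132,260],hsv[160,270],hsv[250,500])
roi=np.zeros(im.shape[:2],np.uint8);roi[122:205,225:485]=255
m=((hsv[...,1]<90).astype(np.uint8)*255)&roi;rect(m,.015,"stand")
roi[:]=0;roi[255:360,225:500]=255
m=((hsv[...,0]<13)&(hsv[...,1]>110)).astype(np.uint8)*255&roi
m=cv2.morphologyEx(m,cv2.MORPH_CLOSE,np.ones((9,9)));m=cv2.morphologyEx(m,cv2.MORPH_OPEN,np.ones((9,9)));rect(m,.012,"board")
for n,(u,v),z in(("mill",(255,313),.138),("tin",(326,310),.108),("pot",(398,306),.093),("pot rim",(390,315),.073),("hex",(463,297),.102)):
    print(n,P[v,u].round(4),ray(d,(u,v),z).round(4)[0])
    # points near the top plane
    s=np.zeros_like(roi);s[v-32:v+32,u-32:u+32]=1
    k=(abs(P[...,2]-z)<.005)&(s>0);q=P[k]
    if len(q)>3: print("   top plane n",len(q),"mid",((q.max(0)+q.min(0))/2).round(4),"span",np.ptp(q,axis=0).round(4),"rect",cv2.minAreaRect(q[:,:2].astype(np.float32)))
cv2.imwrite("pics/crop.png",cv2.resize(im[265:350,235:490,::-1],None,fx=3.1,fy=3.1,interpolation=cv2.INTER_CUBIC))
E
```

```text
table z -0.00020251562347328722
[ 18 108 149] [ 14 159 109] [ 14 133 144] [ 18 108 147] [108  24  54] [ 90   2 140] [ 18 107 140]
stand [ 0.6702 -0.0385  0.015 ] size [0.0881 0.3452] long-axis deg from y -4.04 [[234.0, 186.0], [237.0, 128.0], [475.0, 139.0], [472.0, 198.0]]
board [0.4593 0.0831 0.012 ] size [0.0492 0.0482] long-axis deg from y -0.56 [[251.0, 294.0], [286.0, 294.0], [286.0, 329.0], [251.0, 329.0]]
mill [0.4593 0.0792 0.1369] [0.4593 0.079  0.138 ]
   top plane n 121 mid [0.4593 0.0787 0.1364] span [0.0136 0.0134 0.0063] rect ((0.4593130052089691, 0.07877050340175629), (0.01347495149821043, 0.013269802555441856), 11.519148826599121)
tin [ 0.4617 -0.0007  0.1081] [ 0.4617 -0.0006  0.108 ]
   top plane n 1345 mid [ 4.618e-01 -4.000e-04  1.073e-01] span [0.045  0.0456 0.0081] rect ((0.4618513286113739, -0.0006270315498113632), (0.043983202427625656, 0.043981026858091354), 4.328579425811768)
pot [ 0.4655 -0.088   0.0946] [ 0.4655 -0.0882  0.093 ]
   top plane n 108 mid [ 0.4649 -0.0893  0.0914] span [0.0135 0.0136 0.0068] rect ((0.46491244435310364, -0.08927059918642044), (0.013579287566244602, 0.013412969186902046), 89.11998748779297)
pot rim [ 0.4544 -0.0794  0.0791] [ 0.4543 -0.08    0.073 ]
   top plane n 577 mid [ 0.465  -0.0897  0.0739] span [0.0539 0.0544 0.0081] rect ((0.4649590253829956, -0.0896865725517273), (0.05437460541725159, 0.05383048206567764), 89.74434661865234)
hex [ 0.4756 -0.1653  0.1022] [ 0.4756 -0.1654  0.102 ]
   top plane n 905 mid [ 0.475  -0.1703  0.1012] span [0.0395 0.041  0.0075] rect ((0.47488081455230713, -0.17043623328208923), (0.039693936705589294, 0.04016553983092308), 10.504286766052246)
```

View pics/crop.png

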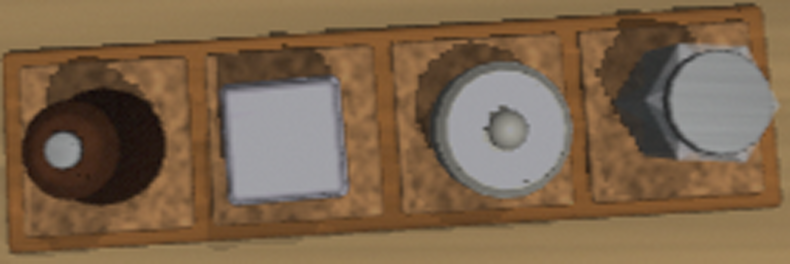

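The crop shows the hex jar with corners at left (~615,105) and right (~778,105). Its flats therefore face ±x, nearly square to the board. Next I'll refine the hex yaw and the bay centres.

Run:
```python
from h import *
d=np.load("top0.npz");im=d["img"];hsv=cv2.cvtColor(im,cv2.COLOR_RGB2HSV);P=cloud(d)
m=((hsv[...,1]<40)&(hsv[...,2]>100)).astype(np.uint8)*255
m[:122]=0;m[205:]=0;m[:,:225]=0;m[:,485:]=0
C=[]
for c in cv2.findContours(m,0,2)[0]:
    if cv2.contourArea(c)>500:
        q=ray(d,c[:,0],.012)[:,:2].astype(np.float32);r=cv2.minAreaRect(q);C.append(r[0]);print("bay",np.round(r[0],4),np.round(r[1],4),round(r[2],2))
C=np.array(sorted(C,key=lambda c:c[1]));print("pitch",np.linalg.norm(np.diff(C,axis=0),axis=1),"mean",C.mean(0),"yaw",np.degrees(np.arctan2(-(C[3]-C[0])[0],(C[3]-C[0])[1])))
s=np.zeros(m.shape,bool);s[265:345,425:500]=1
q=P[s&(P[...,2]>.078)&(P[...,2]<.105)][:,:2]
c=q.mean(0)
print("hex side n",len(q))
for lo,hi in((.08,.089),):
    q=P[s&(P[...,2]>lo)&(P[...,2]<hi)][:,:2].astype(np.float32);h=cv2.convexHull(q);ap=cv2.approxPolyDP(h,.004,True)[:,0];
    print(ap.round(4).tolist(),"rect",cv2.minAreaRect(q))
    A=np.radians(np.arange(-30,30,1));w=[np.ptp(q@np.array([np.cos(a),np.sin(a)])) for a in A];i=np.argmin(w);print("min width",w[i],np.degrees(A[i]))
    for k in(-1,0,1):
        a=A[i]+k*np.pi/3;t=q@np.array([np.cos(a),np.sin(a)]);print(np.degrees(a),np.ptp(t),(t.max()+t.min())/2)
o=bot.observe();Rt=R.from_euler("xyz",o["tcp_rot"]).as_matrix();print(Rt.round(3))
```

```text
bay [ 0.6639 -0.1645] [0.079  0.0724] 86.02
bay [ 0.6695 -0.0806] [0.0788 0.0722] 86.12
bay [0.6751 0.0035] [0.0788 0.0722] 86.1
bay [0.6808 0.0875] [0.0787 0.0722] 86.12
pitch [0.08406026 0.08424149 0.08419566] mean [ 0.67233631 -0.03854115] yaw -3.837118754094622
hex side n 1281
[[0.49810001254081726, -0.1581999957561493], [0.47600001096725464, -0.14429999887943268], [0.4526999890804291, -0.15600000321865082], [0.45249998569488525, -0.1834000051021576], [0.47429999709129333, -0.19580000638961792], [0.4964999854564667, -0.18479999899864197]] rect ((0.4752984046936035, -0.1700453758239746), (0.05153275281190872, 0.045451633632183075), 89.45940399169922)
min width 0.04546404990056174 -1.0
-61.0 0.04675117427346753 0.3793326234191829
-1.0 0.04546404990056174 0.4780900707555403
58.99999999999999 0.046883294918699636 0.09853735971601815
[[-0.964  0.265 -0.001]
 [ 0.265  0.964 -0.002]
 [ 0.    -0.002 -1.   ]]
```

```bash
cat >> h.py <<'E'
def to(x,y,z,yawdeg):
    o=bot.observe();M=R.from_euler("xyz",o["tcp_rot"]).as_matrix();t=(o["tcp_rot"][2]-np.radians(yawdeg)+np.pi)%(2*np.pi)-np.pi
    print("delta",(M.T@(np.array([x,y,z])-o["tcp_pos"])).round(4),"turn",round(t,4),"F",o["wrist_force"].round(1),"grip",round(o["grip_width"],3),o["grasp_force"])
E
R1='[1,-0.32,-0.25,0,1.25]'
python3 -m handwheel '[[1,-0.32,-0.25,0,1.25],[1,-0.32,-0.25,0,1.25],[1,-0.32,-0.25,0,1.25],[1,-0.32,-0.25,0,1.25],[1,-0.32,-0.25,0,1.25],[1,-0.32,-0.25,0,1.25],[1,-0.32,-0.25,0,1.25],[1,-0.32,-0.25,0,1.25],[1,-0.32,-0.25,0,1.25],[1,-0.32,-0.25,0,1.25]]'
python3 -m handwheel '[[1,0,0,0,0],[1,0,0,0,0]]'
python3 -c "
from h import *
print(bot.grasp_offset)
to(.4593,.0787,.20,90)"
```

```text
time: 0.93
tcp_pos: [0.3825, 0.1778, 0.2309]
tcp_rot: [3.142, 0.001, 1.616]
wrist_force: [0.0, 1.3, 0.5]
grip_width: 0.995
grasp_force: 0.0
time: 1.1
tcp_pos: [0.3817, 0.1792, 0.2307]
tcp_rot: [-3.14, -0.0, 1.621]
wrist_force: [-0.6, -0.3, -1.1]
grip_width: 1.0
grasp_force: 0.0
0.0187
delta [-0.1042  0.0725  0.0305] turn 0.0498 F [-0.6 -0.3 -1.1] grip 1.0 0.0
```

```bash
python3 -m handwheel '[[1,-0.104,0.0725,0.03,0.05],[1,-0.104,0.0725,0.03,0.05],[1,-0.104,0.0725,0.03,0.05],[1,-0.104,0.0725,0.03,0.05],[1,-0.104,0.0725,0.03,0.05],[1,-0.104,0.0725,0.03,0.05]]' | head -3
python3 -c "
from h import *
to(.4593,.0787,.083,90)
d=bot.get_image('wrist');cv2.imwrite('pics/w1.png',d['img'][:,:,::-1])"
```

```text
time: 1.6
tcp_pos: [0.4584, 0.0817, 0.201]
tcp_rot: [-3.14, -0.001, 1.575]
delta [-0.0031  0.0012  0.118 ] turn 0.0045 F [ 0.3 -0.4 -0.8] grip 1.005 0.0
```

View pics/w1.png

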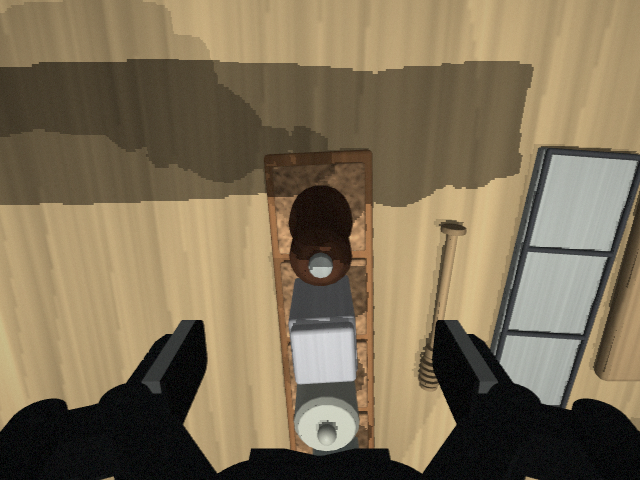

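The wrist view shows the mill (320,265) midway between the fingers (columns 205 and 435), so I'll descend and grip.

```bash
python3 -m handwheel '[[1,-0.002,0.001,0.04,0],[1,-0.002,0.001,0.08,0],[1,-0.002,0.001,0.118,0],[1,-0.002,0.001,0.118,0],[1,-0.002,0.001,0.118,0]]' | head -3
python3 -m handwheel '[[0,0,0,0,0],[0,0,0,0,0],[0,0,0,0,0],[0,0,0,0,0],[0,0,0,0,0],[0,0,0,0,0],[0,0,0,0,0],[0,0,0,0,0]]'
python3 -c "
from h import *
to(.4593,.0787,.083,90);to(.4593,.0787,.203,90);to(.6639,-.1645,.203,86.2)"
```

```text
time: 2.07
tcp_pos: [0.4564, 0.08, 0.081]
tcp_rot: [-3.134, -0.0, 1.577]
time: 2.73
tcp_pos: [0.462, 0.0786, 0.0869]
tcp_rot: [3.137, -0.001, 1.574]
wrist_force: [-3.1, 0.8, 7.9]
grip_width: 0.429
grasp_force: 59.2
delta [ 0.0001 -0.0028  0.0039] turn 0.0029 F [-3.1  0.8  7.9] grip 0.429 59.23034197031652
delta [ 1.000e-04 -2.200e-03 -1.161e-01] turn 0.0029 F [-3.1  0.8  7.9] grip 0.429 59.23034197031652
delta [-0.2437  0.2017 -0.1153] turn 0.0692 F [-3.1  0.8  7.9] grip 0.429 59.23034197031652
```

```bash
python3 -m handwheel '[[0,0,0,-0.04,0],[0,0,0,-0.08,0],[0,0,0,-0.12,0],[0,0,0,-0.12,0],[0,0,0,-0.12,0]]'
python3 -m handwheel '[[0,-0.243,0.202,0,0.067],[0,-0.243,0.202,0,0.067],[0,-0.243,0.202,0,0.067],[0,-0.243,0.202,0,0.067],[0,-0.243,0.202,0,0.067],[0,-0.243,0.202,0,0.067],[0,-0.243,0.202,0,0.067],[0,-0.243,0.202,0,0.067],[0,-0.243,0.202,0,0.067],[0,-0.243,0.202,0,0.067]]'
python3 -c "
from h import *
to(.6639,-.1645,.081,86.2)
d=bot.get_image('top');cv2.imwrite('pics/t1.png',d['img'][:,:,::-1])"
```

```text
time: 3.15
tcp_pos: [0.4631, 0.0785, 0.2078]
tcp_rot: [3.133, -0.0, 1.574]
wrist_force: [-0.0, -0.3, -2.1]
grip_width: 0.431
grasp_force: 61.1
time: 3.98
tcp_pos: [0.6623, -0.165, 0.1992]
tcp_rot: [-3.136, -0.002, 1.505]
wrist_force: [0.0, 0.3, -2.3]
grip_width: 0.431
grasp_force: 61.3
delta [0.0004 0.0023 0.1182] turn 0.0001 F [ 0.   0.3 -2.3] grip 0.431 61.31516855210066
```

View pics/t1.png

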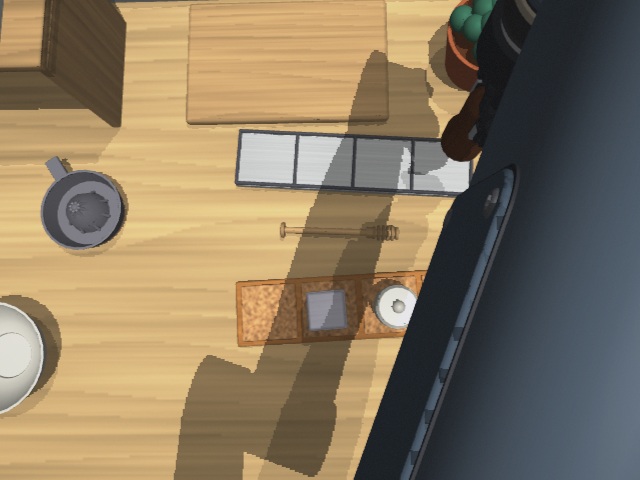

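The mill is held by its shaft over the right-end bay, with its foot at about (465,135). The arm hides the rest.

```bash
python3 -m handwheel '[[0,0,0.002,0.04,0],[0,0,0.002,0.08,0],[0,0,0.002,0.105,0],[0,0,0.002,0.105,0],[0,0,0.002,0.105,0],[0,0,0.002,0.105,0]]'
python3 -c "
from h import *
to(.6639,-.1645,.081,86.2)"
python3 -m handwheel '[[0,0,0,0.004,0],[0,0,0,0.008,0],[0,0,0,0.012,0],[0,0,0,0.012,0],[0,0,0,0.012,0]]'
python3 -c "
from h import *
to(.6639,-.1645,.081,86.2)"
```

```text
time: 4.53
tcp_pos: [0.6657, -0.1634, 0.1009]
tcp_rot: [3.139, 0.001, 1.508]
wrist_force: [-0.1, 0.2, -0.9]
grip_width: 0.43
grasp_force: 61.3
delta [-0.0012 -0.0018  0.0199] turn 0.0034 F [-0.1  0.2 -0.9] grip 0.43 61.33018746972084
time: 4.95
tcp_pos: [0.6649, -0.1641, 0.0863]
tcp_rot: [-3.141, -0.0, 1.507]
wrist_force: [-0.2, -1.0, -1.4]
grip_width: 0.434
grasp_force: 61.3
delta [-0.0005 -0.001   0.0053] turn 0.0022 F [-0.2 -1.  -1.4] grip 0.434 61.329051442444324
```

```bash
python3 -m handwheel '[[0,0,0,0.002,0],[0,0,0,0.004,0],[0,0,0,0.005,0],[0,0,0,0.005,0],[0,0,0,0.005,0]]'
```

```text
time: 5.37
tcp_pos: [0.665, -0.164, 0.0813]
tcp_rot: [-3.142, 0.0, 1.507]
wrist_force: [-1.3, -0.3, -2.2]
grip_width: 0.431
grasp_force: 61.3
```

```bash
python3 -m handwheel '[[0,0,0,0.001,0],[0,0,0,0.002,0],[0,0,0,0.002,0],[0,0,0,0.002,0]]' | grep -v rot
python3 -m handwheel '[[0,0,0,0.001,0],[0,0,0,0.002,0],[0,0,0,0.002,0],[0,0,0,0.002,0]]'
```

```text
time: 5.7
tcp_pos: [0.6651, -0.1642, 0.0811]
wrist_force: [-2.6, 0.3, 4.6]
grip_width: 0.435
grasp_force: 62.3
time: 6.03
tcp_pos: [0.6651, -0.1643, 0.081]
tcp_rot: [3.14, 0.001, 1.507]
wrist_force: [-4.9, 2.2, 10.9]
grip_width: 0.428
grasp_force: 63.3
```

```bash
python3 -m handwheel '[[1,0,0,-0.003,0],[1,0,0,-0.003,0],[1,0,0,-0.003,0],[1,0,0,-0.003,0],[1,0,0,-0.003,0],[1,0,0,-0.003,0],[1,0,0,-0.043,0],[1,0,0,-0.083,0],[1,0,0,-0.125,0],[1,0,0,-0.125,0]]'
python3 -c "
from h import *
to(.463,-.0006,.20,94.3)"
```

```text
time: 6.87
tcp_pos: [0.6687, -0.1653, 0.2136]
tcp_rot: [3.125, 0.005, 1.507]
wrist_force: [0.4, -0.3, 3.3]
grip_width: 0.996
grasp_force: 0.0
delta [ 0.1513 -0.216   0.0094] turn -0.1391 F [ 0.4 -0.3  3.3] grip 0.996 0.0
```

```bash
python3 -m handwheel '[[1,0.151,-0.214,0,-0.139],[1,0.151,-0.214,0,-0.139],[1,0.151,-0.214,0,-0.139],[1,0.151,-0.214,0,-0.139],[1,0.151,-0.214,0,-0.139],[1,0.151,-0.214,0,-0.139],[1,0.151,-0.214,0,-0.139],[1,0.151,-0.214,0,-0.139],[1,0.151,-0.214,0,-0.139],[1,0.151,-0.214,0,-0.139]]'
python3 - <<'E'
from h import *
d=bot.get_image('top');cv2.imwrite('pics/t2.png',d['img'][:,:,::-1]);P=cloud(d)
q=P[(P[...,2]>.126)&(P[...,2]<.136)&(P[...,0]>.62)&(P[...,1]<-.12)];print("mill top",len(q),(q.max(0)+q.min(0))/2,np.ptp(q,axis=0))
to(.4625,-.0006,.053,94.3)
E
```

```text
time: 7.7
tcp_pos: [0.4623, -0.0003, 0.2025]
tcp_rot: [3.14, 0.001, 1.645]
wrist_force: [-0.6, 0.3, -0.3]
grip_width: 0.998
grasp_force: 0.0Traceback (most recent call last):
  File "<stdin>", line 3, in <module>
    return umr_maximum(a, axis, None, out, keepdims, initial, where)
ValueError: zero-size array to reduction operation maximum which has no identity
```

View pics/t2.png

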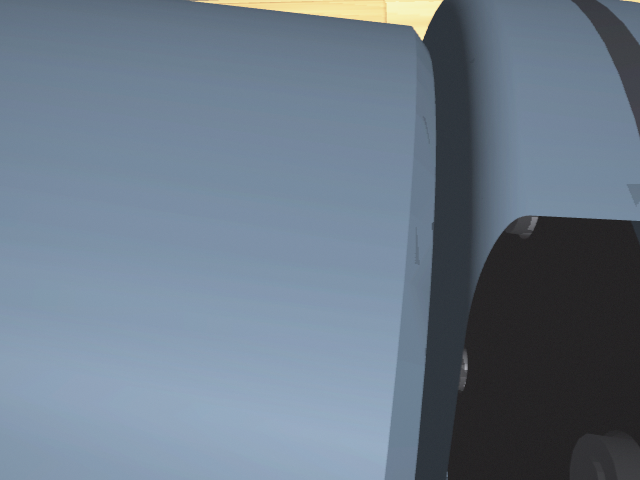

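The arm covers the whole top view, so I'll check the mill from the scene camera instead. The TCP is over the tin, so I'll descend on it.

```bash
python3 -m handwheel '[[1,0,0,0.04,0],[1,0,0,0.08,0],[1,0,0,0.12,0],[1,0,0,0.147,0],[1,0,0,0.147,0],[1,0,0,0.147,0]]'
python3 -m handwheel '[[0,0,0,0,0],[0,0,0,0,0],[0,0,0,0,0],[0,0,0,0,0],[0,0,0,0,0],[0,0,0,0,0],[0,0,0,0,0]]'
python3 - <<'E'
from h import *
d=bot.get_image('scene');P=cloud(d)
q=P[(P[...,2]>.126)&(P[...,2]<.136)&(P[...,0]>.62)&(P[...,1]<-.12)&(P[...,0]<.7)];print("mill top",len(q))
if len(q):print((q.max(0)+q.min(0))/2,np.ptp(q,axis=0))
cv2.imwrite('pics/s2.png',d['img'][:,:,::-1]);np.savez('s2.npz',**d)
to(.6695,-.0806,.203,86.2)
E
```

```text
time: 8.25
tcp_pos: [0.46, -0.0002, 0.0536]
tcp_rot: [-3.137, -0.001, 1.645]
wrist_force: [0.2, -0.2, 1.1]
grip_width: 0.999
grasp_force: 0.0
time: 8.83
tcp_pos: [0.4636, -0.0001, 0.0583]
tcp_rot: [3.136, 0.002, 1.646]
wrist_force: [0.7, -0.6, 6.0]
grip_width: 0.546
grasp_force: 62.9
mill top 92
[ 0.66225629 -0.16205732  0.13043981] [0.02209972 0.01772303 0.00887213]
delta [-0.096   0.2001 -0.1433] turn 0.1414 F [ 0.2 -0.9  6.1] grip 0.554 62.851667404174805
```

View pics/s2.png

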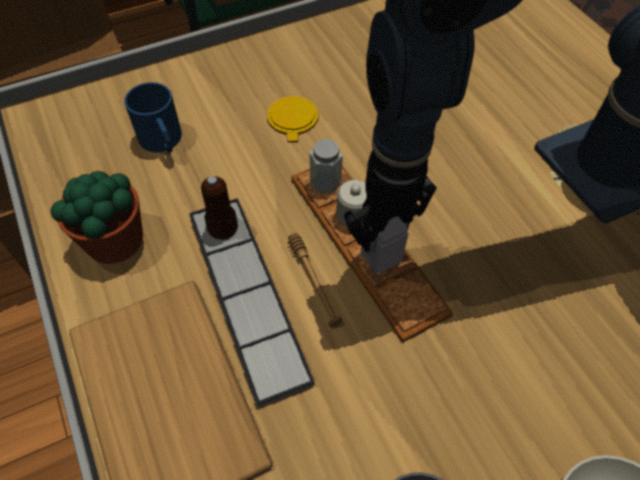

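The mill stands upright in the far right-end bay (base about 222,235) and the tin is in the grip. Next is to lift the tin and carry it to the bay at (0.6695, -0.0806).

```bash
python3 -m handwheel '[[0,0,0,-0.04,0],[0,0,0,-0.08,0],[0,0,0,-0.12,0],[0,0,0,-0.15,0],[0,0,0,-0.15,0],[0,0,0,-0.15,0]]'
python3 -m handwheel '[[0,-0.096,0.202,0,0.141],[0,-0.096,0.202,0,0.141],[0,-0.096,0.202,0,0.141],[0,-0.096,0.202,0,0.141],[0,-0.096,0.202,0,0.141],[0,-0.096,0.202,0,0.141],[0,-0.096,0.202,0,0.141],[0,-0.096,0.202,0,0.141]]'
python3 -c "
from h import *
to(.6695,-.0806,.0523,86.2)"
```

```text
time: 9.38
tcp_pos: [0.463, 0.0002, 0.2085]
tcp_rot: [3.135, 0.001, 1.646]
wrist_force: [0.1, 0.1, -2.2]
grip_width: 0.553
grasp_force: 62.3
time: 10.05
tcp_pos: [0.6688, -0.0802, 0.2016]
tcp_rot: [-3.135, -0.001, 1.504]
wrist_force: [-0.8, 0.8, -1.1]
grip_width: 0.553
grasp_force: 62.7
delta [-0.0005  0.0017  0.1493] turn -0.0001 F [-0.8  0.8 -1.1] grip 0.553 62.666226625442505
```

```bash
python3 -m handwheel '[[0,0,0,0.04,0],[0,0,0,0.08,0],[0,0,0,0.12,0],[0,0,0,0.136,0],[0,0,0,0.140,0],[0,0,0,0.140,0],[0,0,0,0.140,0]]' | grep -v rot
python3 -m handwheel '[[0,0,0,0,0],[0,0,0,0,0]]' | grep -v rot
python3 -c "
from h import *
to(.6695,-.0806,.0523,86.2)"
```

```text
time: 10.63
tcp_pos: [0.67, -0.0799, 0.0676]
wrist_force: [0.7, -0.8, -0.2]
grip_width: 0.554
grasp_force: 62.6
time: 10.8
tcp_pos: [0.6717, -0.0806, 0.069]
wrist_force: [0.1, 0.1, -1.3]
grip_width: 0.557
grasp_force: 62.6
delta [-0.0002 -0.0023  0.0167] turn 0.0005 F [ 0.1  0.1 -1.3] grip 0.557 62.60893106460571
```

```bash
python3 -m handwheel '[[0,0,-0.001,0.004,0],[0,0,-0.002,0.008,0],[0,0,-0.002,0.012,0],[0,0,-0.002,0.015,0],[0,0,-0.002,0.017,0],[0,0,-0.002,0.017,0],[0,0,-0.002,0.017,0]]' | grep -v rot
python3 -m handwheel '[[0,0,0,0.001,0],[0,0,0,0.002,0],[0,0,0,0.002,0]]' | grep -v rot
```

```text
time: 11.38
tcp_pos: [0.6682, -0.0802, 0.0523]
wrist_force: [-5.3, 1.5, 12.3]
grip_width: 0.553
grasp_force: 64.1
time: 11.63
tcp_pos: [0.6682, -0.0802, 0.0523]
wrist_force: [-7.4, 2.1, 18.1]
grip_width: 0.555
grasp_force: 64.8
```

```bash
python3 -m handwheel '[[1,0,0,-0.004,0],[1,0,0,-0.004,0],[1,0,0,-0.004,0],[1,0,0,-0.004,0],[1,0,0,-0.004,0],[1,0,0,-0.004,0],[1,0,0,-0.044,0],[1,0,0,-0.084,0],[1,0,0,-0.125,0],[1,0,0,-0.15,0]]' | grep -v rot
python3 -c "
from h import *
to(.466,-.0897,.2,90)"
```

```text
time: 12.47
tcp_pos: [0.6688, -0.0803, 0.201]
wrist_force: [1.1, -0.2, 0.1]
grip_width: 1.002
grasp_force: 0.0
delta [-0.0227 -0.2017 -0.    ] turn -0.066 F [ 1.1 -0.2  0.1] grip 1.002 0.0
```

```bash
python3 -m handwheel '[[1,-0.023,-0.202,0,-0.066],[1,-0.023,-0.202,0,-0.066],[1,-0.023,-0.202,0,-0.066],[1,-0.023,-0.202,0,-0.066],[1,-0.023,-0.202,0,-0.066],[1,-0.023,-0.202,0,-0.066],[1,-0.023,-0.202,0,-0.066],[1,-0.023,-0.202,0,-0.066]]' | grep -v rot
python3 - <<'E'
from h import *
to(.466,-.0897,.036,90)
d=bot.get_image('scene');P=cloud(d)
for n,a,b,y0,y1 in(("mill",.126,.136,-.2,-.12),("tin",.098,.106,-.115,-.05)):
    q=P[(P[...,2]>a)&(P[...,2]<b)&(P[...,0]>.62)&(P[...,0]<.72)&(P[...,1]>y0)&(P[...,1]<y1)]
    print(n,len(q),len(q) and (cv2.minAreaRect(q[:,:2].astype(np.float32)),np.ptp(q[:,2])))
E
```

```text
time: 13.13
tcp_pos: [0.4651, -0.0899, 0.1965]
wrist_force: [0.7, 0.1, 0.5]
grip_width: 1.001
grasp_force: 0.0
delta [0.0003 0.0006 0.1605] turn -0.0004 F [0.7 0.1 0.5] grip 1.001 0.0
mill 97 (((0.6597684621810913, -0.16184566915035248), (0.020598798990249634, 0.01994401216506958), 25.75636863708496), np.float64(0.009845831735975641))
tin 831 (((0.6672597527503967, -0.0791928842663765), (0.04568886011838913, 0.04423525929450989), 86.69992065429688), np.float64(0.007789587730338332))
```

```bash
python3 -m handwheel '[[1,0,0,0.04,0],[1,0,0,0.08,0],[1,0,0,0.12,0],[1,0,0,0.15,0],[1,0,0,0.162,0],[1,0,0,0.162,0],[1,0,0,0.162,0]]' | grep -v rot
python3 -m handwheel '[[0,0,0,0,0],[0,0,0,0,0],[0,0,0,0,0],[0,0,0,0,0],[0,0,0,0,0],[0,0,0,0,0],[0,0,0,0,0]]'
python3 -c "
from h import *
to(.6751,.0035,.2,86.2)"
```

```text
time: 13.77
tcp_pos: [0.4652, -0.0896, 0.0337]
wrist_force: [1.1, -0.3, 0.5]
grip_width: 0.996
grasp_force: 0.0
time: 14.35
tcp_pos: [0.4668, -0.0905, 0.037]
tcp_rot: [3.137, 0.002, 1.571]
wrist_force: [0.4, -0.1, 6.3]
grip_width: 0.637
grasp_force: 64.2
delta [ 0.0937  0.2091 -0.1622] turn 0.0663 F [ 0.4 -0.1  6.3] grip 0.637 64.19900311622769
```

```bash
python3 -m handwheel '[[0,0,0,-0.04,0],[0,0,0,-0.08,0],[0,0,0,-0.12,0],[0,0,0,-0.16,0],[0,0,0,-0.16,0],[0,0,0,-0.16,0]]' | grep -v rot
python3 -m handwheel '[[0,0.094,0.209,0,0.066],[0,0.094,0.209,0,0.066],[0,0.094,0.209,0,0.066],[0,0.094,0.209,0,0.066],[0,0.094,0.209,0,0.066],[0,0.094,0.209,0,0.066],[0,0.094,0.209,0,0.066],[0,0.094,0.209,0,0.066],[0,0.094,0.209,0,0.066]]' |grep -v rot
python3 -m handwheel '[[0,0,0,0.04,0],[0,0,0,0.08,0],[0,0,0,0.12,0],[0,0,0,0.14,0],[0,0,0,0.150,0],[0,0,0,0.150,0],[0,0,0,0.150,0],[0,0,0,0.150,0]]' | grep -v rot
python3 -c "
from h import *
to(.6751,.0035,.031,86.2)"
```

```text
time: 14.85
tcp_pos: [0.4669, -0.0905, 0.198]
wrist_force: [-0.6, 1.0, -3.4]
grip_width: 0.637
grasp_force: 65.3
time: 15.6
tcp_pos: [0.6721, 0.0041, 0.192]
wrist_force: [-0.2, -0.8, -1.9]
grip_width: 0.638
grasp_force: 65.3
time: 16.27
tcp_pos: [0.6755, 0.0037, 0.0479]
wrist_force: [0.6, 0.2, -2.1]
grip_width: 0.635
grasp_force: 65.3
delta [-0.0002 -0.0005  0.0169] turn -0.0002 F [ 0.6  0.2 -2.1] grip 0.635 65.26792287826538
```

```bash
python3 -m handwheel '[[0,0,0,0.004,0],[0,0,0,0.008,0],[0,0,0,0.012,0],[0,0,0,0.015,0],[0,0,0,0.017,0],[0,0,0,0.017,0],[0,0,0,0.017,0]]' | grep -v rot
python3 -m handwheel '[[0,0,0,0.001,0],[0,0,0,0.002,0],[0,0,0,0.002,0]]' | grep -v rot
```

```text
time: 16.85
tcp_pos: [0.6743, 0.0043, 0.0311]
wrist_force: [-4.7, 0.8, 9.6]
grip_width: 0.634
grasp_force: 66.5
time: 17.1
tcp_pos: [0.6743, 0.0043, 0.031]
wrist_force: [-6.8, 0.7, 16.0]
grip_width: 0.639
grasp_force: 67.1
```

```bash
python3 -m handwheel '[[1,0,0,-0.004,0],[1,0,0,-0.004,0],[1,0,0,-0.004,0],[1,0,0,-0.004,0],[1,0,0,-0.004,0],[1,0,0,-0.004,0],[1,0,0,-0.044,0],[1,0,0,-0.084,0],[1,0,0,-0.125,0],[1,0,0,-0.165,0]]' | grep -v rot
python3 -m handwheel '[[1,0,0,0,0],[1,0,0,0,0]]' | grep -v rot
python3 -c "
from h import *
to(.4757,-.1702,.2,89)"
```

```text
time: 17.93
tcp_pos: [0.6731, 0.0043, 0.1913]
wrist_force: [1.3, 0.1, -0.2]
grip_width: 0.998
grasp_force: 0.0
time: 18.1
tcp_pos: [0.6762, 0.004, 0.1952]
wrist_force: [1.0, -0.5, -0.6]
grip_width: 1.002
grasp_force: 0.0
delta [-0.1871 -0.1885 -0.0064] turn -0.0485 F [ 1.  -0.5 -0.6] grip 1.002 0.0
```

```bash
python3 -m handwheel '[[1,-0.187,-0.188,-0.005,-0.049],[1,-0.187,-0.188,-0.005,-0.049],[1,-0.187,-0.188,-0.005,-0.049],[1,-0.187,-0.188,-0.005,-0.049],[1,-0.187,-0.188,-0.005,-0.049],[1,-0.187,-0.188,-0.005,-0.049],[1,-0.187,-0.188,-0.005,-0.049],[1,-0.187,-0.188,-0.005,-0.049],[1,-0.187,-0.188,-0.005,-0.049],[1,-0.187,-0.188,-0.005,-0.049]]' | grep -v rot
python3 - <<'E'
from h import *
to(.4757,-.1702,.046,89)
d=bot.get_image('scene');P=cloud(d);cv2.imwrite('pics/s3.png',d['img'][:,:,::-1])
for n,a,b,x0,x1,y0,y1 in(("pot",.055,.07,.62,.72,-.04,.05),("hexlid",.098,.105,.43,.53,-.22,-.13)):
    q=P[(P[...,2]>a)&(P[...,2]<b)&(P[...,0]>x0)&(P[...,0]<x1)&(P[...,1]>y0)&(P[...,1]<y1)]
    print(n,len(q),len(q) and (cv2.minAreaRect(q[:,:2].astype(np.float32)),np.ptp(q[:,2])))
E
```

```text
time: 18.93
tcp_pos: [0.4737, -0.1693, 0.194]
wrist_force: [0.4, 0.3, 0.6]
grip_width: 1.0
grasp_force: 0.0
delta [-0.001   0.0022  0.148 ] turn 0.0006 F [0.4 0.3 0.6] grip 1.0 0.0
pot 279 (((0.6726682186126709, 0.009145509451627731), (0.05576543137431145, 0.05079786479473114), 12.069382667541504), np.float64(0.01494961273569273))
hexlid 424 (((0.47438815236091614, -0.16909159719944), (0.04173938184976578, 0.039379894733428955), 66.67060089111328), np.float64(0.006969551958331266))
```

View pics/s3.png

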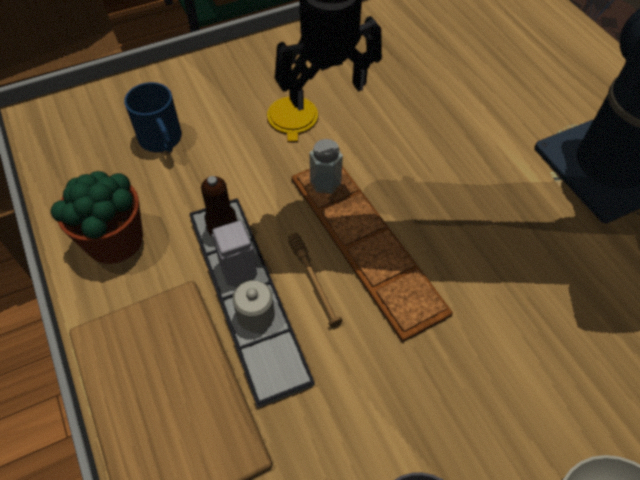

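The mill, tin and pot stand upright in their bays (bases about 222,235; 238,270; 253,320). The jar (325,170) is still on the board.

```bash
python3 -m handwheel '[[1,0,0.001,0.04,0],[1,0,0.001,0.08,0],[1,0,0.001,0.12,0],[1,0,0.001,0.148,0],[1,0,0.001,0.151,0],[1,0,0.001,0.151,0],[1,0,0.001,0.151,0]]' | grep -v rot
python3 -m handwheel '[[0,0,0,0,0],[0,0,0,0,0],[0,0,0,0,0],[0,0,0,0,0],[0,0,0,0,0],[0,0,0,0,0],[0,0,0,0,0]]'
python3 -c "
from h import *
to(.6808,.0875,.2,86.2)"
```

```text
time: 19.57
tcp_pos: [0.4761, -0.1698, 0.0456]
wrist_force: [1.0, 0.1, 0.0]
grip_width: 1.0
grasp_force: 0.0
time: 20.15
tcp_pos: [0.4764, -0.1709, 0.0467]
tcp_rot: [3.138, 0.002, 1.554]
wrist_force: [0.6, -0.9, 6.0]
grip_width: 0.532
grasp_force: 62.3
delta [ 0.2615  0.2006 -0.153 ] turn 0.0492 F [ 0.6 -0.9  6. ] grip 0.532 62.314406633377075
```

```bash
python3 -m handwheel '[[0,0,0,-0.04,0],[0,0,0,-0.08,0],[0,0,0,-0.12,0],[0,0,0,-0.155,0],[0,0,0,-0.155,0],[0,0,0,-0.155,0]]' | grep -v rot
python3 -m handwheel '[[0,0.261,0.2,0,0.049],[0,0.261,0.2,0,0.049],[0,0.261,0.2,0,0.049],[0,0.261,0.2,0,0.049],[0,0.261,0.2,0,0.049],[0,0.261,0.2,0,0.049],[0,0.261,0.2,0,0.049],[0,0.261,0.2,0,0.049],[0,0.261,0.2,0,0.049],[0,0.261,0.2,0,0.049]]' |grep -v rot
python3 -m handwheel '[[0,0,0,0,0],[0,0,0,0,0]]' | grep -v rot
python3 -c "
from h import *
to(.6808,.0875,.0407,86.2)"
```

```text
time: 20.65
tcp_pos: [0.4764, -0.1709, 0.2025]
wrist_force: [0.1, -0.4, -2.6]
grip_width: 0.534
grasp_force: 62.2
time: 21.48
tcp_pos: [0.6781, 0.0896, 0.1933]
wrist_force: [-0.1, -1.0, -0.9]
grip_width: 0.525
grasp_force: 62.5
time: 21.65
tcp_pos: [0.6781, 0.0865, 0.1984]
wrist_force: [0.6, -0.5, -0.4]
grip_width: 0.532
grasp_force: 62.5
delta [0.0013 0.003  0.1577] turn -0.0008 F [ 0.6 -0.5 -0.4] grip 0.532 62.53809928894043
```

```bash
python3 -m handwheel '[[0,0.001,0.002,0.04,0],[0,0.001,0.002,0.08,0],[0,0.001,0.002,0.12,0],[0,0.001,0.002,0.14,0],[0,0.001,0.002,0.144,0],[0,0.001,0.002,0.144,0],[0,0.001,0.002,0.144,0],[0,0.001,0.002,0.144,0]]' | grep -v rot
python3 -c "
from h import *
to(.6808,.0875,.0407,86.2)"
```

```text
time: 22.32
tcp_pos: [0.6835, 0.088, 0.0595]
wrist_force: [0.7, 0.2, -1.6]
grip_width: 0.534
grasp_force: 62.5
delta [-0.0007 -0.0028  0.0188] turn -0.0005 F [ 0.7  0.2 -1.6] grip 0.534 62.51623749732971
```

```bash
python3 -m handwheel '[[0,0,-0.001,0.004,0],[0,0,-0.002,0.008,0],[0,0,-0.002,0.012,0],[0,0,-0.002,0.015,0],[0,0,-0.002,0.018,0],[0,0,-0.002,0.018,0],[0,0,-0.002,0.018,0]]' | grep -v rot
python3 -m handwheel '[[0,0,0,0.001,0],[0,0,0,0.002,0],[0,0,0,0.002,0]]' | grep -v rot
```

```text
time: 22.9
tcp_pos: [0.6796, 0.0889, 0.0407]
wrist_force: [-4.9, 0.4, 10.1]
grip_width: 0.531
grasp_force: 63.5
time: 23.15
tcp_pos: [0.6796, 0.0889, 0.0407]
wrist_force: [-6.8, 0.2, 15.2]
grip_width: 0.531
grasp_force: 64.3
```

```bash
python3 -m handwheel '[[1,0,0,-0.004,0],[1,0,0,-0.004,0],[1,0,0,-0.004,0],[1,0,0,-0.004,0],[1,0,0,-0.004,0],[1,0,0,-0.004,0],[1,0,0,-0.044,0],[1,0,0,-0.084,0],[1,0,0,-0.125,0],[1,0,0,-0.165,0]]' | grep -v rot
python3 -m handwheel '[[1,0.33,-0.33,0,0],[1,0.33,-0.33,0,0],[1,0.33,-0.33,0,0],[1,0.33,-0.33,0,0],[1,0.33,-0.33,0,0],[1,0.33,-0.33,0,0],[1,0.33,-0.33,0,0],[1,0.33,-0.33,0,0],[1,0.33,-0.33,0,0],[1,0.33,-0.33,0,0]]' |grep -v rot
python3 -m handwheel '[[1,0.08,-0.08,0,0],[1,0.08,-0.08,0,0],[1,0.08,-0.08,0,0],[1,0.08,-0.08,0,0]]' |grep -v rot
python3 - <<'E'
from h import *
d=bot.get_image('top');P=cloud(d);cv2.imwrite('pics/t3.png',d['img'][:,:,::-1])
c=np.array([.67234,-.03854]);a=np.radians(-3.84);M=np.array([[np.cos(a),-np.sin(a)],[np.sin(a),np.cos(a)]])
for n,z0,z1,y in(("mill",.126,.136,-.126),("tin",.098,.106,-.042),("pot",.06,.075,.042),("hexlid",.09,.1,.126)):
    b=(P[...,:2]-c)@M
    k=(P[...,2]>z0)&(P[...,2]<z1)&(abs(b[...,0])<.05)&(abs(b[...,1]-y)<.042)
    if k.any():
        r=cv2.minAreaRect(b[k].astype(np.float32));print(n,k.sum(),"off bay mm",np.round((np.array(r[0])-[0,y])*1e3,1),np.round(r[1],3),round(r[2],1),"z",P[k][:,2].min().round(3),P[k][:,2].max().round(4))
E
```

```text
time: 23.98
tcp_pos: [0.6786, 0.0886, 0.2013]
wrist_force: [1.0, -0.9, 0.8]
grip_width: 1.0
grasp_force: 0.0
time: 24.82
tcp_pos: [0.4031, 0.4032, 0.2002]
wrist_force: [0.8, 0.8, -0.2]
grip_width: 0.999
grasp_force: 0.0
time: 25.15
tcp_pos: [0.3255, 0.491, 0.1998]
wrist_force: [1.3, -0.4, -0.5]
grip_width: 0.998
grasp_force: 0.0
mill 114 off bay mm [-2.5  1. ] [0.012 0.013] 0.9 z 0.126 0.1338
tin 1151 off bay mm [-1.1 -0.4] [0.044 0.045] 89.7 z 0.098 0.1048
pot 1214 off bay mm [-1.3  1.4] [0.054 0.054] 48.7 z 0.06 0.0749
hexlid 771 off bay mm [-1.1  1.2] [0.039 0.04 ] 11.7 z 0.09 0.0986
```

View pics/t3.png

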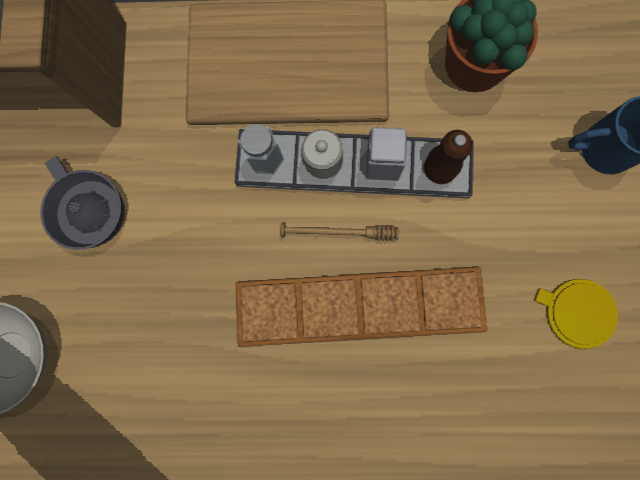

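The top view shows all four containers upright in the stand: jar (258,145), pot (321,150), tin (387,150), mill (452,150). Each is within 3 mm of its bay centre, the order is reversed as asked, and the arm is clear.

```bash
python3 -c "
from bench import bot
print(bot.close_job())"
```

```text
the job is handed in; nothing more can be done
None
```

All four containers stand upright in the chrome stand in reverse order (from the robot's right: mill, tin, pot, hex jar), each within 3 mm of its bay centre, and the job was handed in at about 25 s.

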